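# Find the spare battery in the lidded pots

### The arm

A 6-joint arm with a two-finger parallel gripper is mounted at the origin on a cart in front of the work surface, level with it; the furniture and walls round the work are solid. World frame = base frame: x ahead of the robot, y to its left, z up, the work surface at z = 0. Lengths are in m, angles in rad, forces in N, time in s.
With the tool pointing down it reaches from about 0.275 to 0.975 m from the base axis. Payload 8.4 kg.
Tool frame: the origin (TCP) lies midway between the tips of the shut fingers; the grasp point (between the pads) lies robot.grasp_offset behind it (robot.grasp_offset is the distance from the TCP to the grasp point, in m); z points along the fingers, y is the line along which they close (so a half turn about z gives the same grasp; the last joint's range is limited). The gripper opens to 92 mm and grips with 3 to 60 N. Pads are 20 mm wide; open, the fingers measure 128 mm over their backs; the gripper's body (75 mm by 189 mm) begins 69 mm behind the grasp point.
Start: joints at [-1.246, 0.353, 1.633, -0, 1.155, -0.002], TCP at [0.201, -0.592, 0.215] pointing down, gripper open.
Joint ranges: [-2.63, 2.63], [-0.92, 2.1], [0.06, 2.66], [-1.3, 4.44], [0, 2.69], [-3.02, 3.02]. Speed limits (rad/s): [2.22, 2.22, 2.79, 3.14, 3.14, 3.14].

### API

Orientations are given as a unit quaternion [x, y, z, w].
In Python, from workcell import robot, read_camera gives the robot as it stands.
- The arm moves only by the shell command python3 -m jog 'ROWS'. ROWS is JSON, a list that holds one entry, the list of rows, each a list of 7 numbers: the turn, a rotation vector about the tool's x, y, z in degrees, then the shift along the tool's x, y, z in mm, then the opening, from 0 (shut) to 1 (fully open). A call has 1 to 5 rows; each row is the pose to reach, as a shift and turn from the pose commanded when the call began, along the tool's axes at that moment; what a row does not reach only later rows make up. A row lasts 1/8 s, in which the tool goes at most 62.5 mm and 10.7 degrees, less where a joint would pass 70% of its speed; a pose out of reach is approached as far as the arm can. A call with a gripper value outside its range is refused whole. The fingers move at their own pace and stop on an object; the grip force is fixed at half the most. Time passes only in rows, so rows that repeat a pose let the fingers close. It gives the time, the measured TCP pose, the force, the opening and the grip force at its end, in the units of the state.
- robot.state(): the state, without advancing time (a new reading comes with each control period).
- read_camera(name): name is "scene" or "side" or "wrist"; returns a dict with "img" (384x512x3 uint8, red, green, blue), "z_map" (384x512 float32, m along the optical axis (not along the pixel's ray), 0 where there is no reading), "intrinsics" (3x3 intrinsics, pixels), "dist" ([k1, k2, p1, p2, k3] as OpenCV has them; the pictures are not rectified), "world_from_camera" (4x4, takes a point from camera to world coordinates). Camera axes: x right, y up, looking along -z (the intrinsics and any distortion apply to the point x, -y, -z); pixel columns grow to the right and rows downward; lengths in m; the calibration is good to about 2 mm. A picture is of the moment at which its call begins.
- robot.job_done(): hands the job in; it is judged then, once.
The state is a dict: "time": time; "qpos": joint angles; "dq": joint speeds; "joint_efforts": joint torques, N m; "tcp_pos": TCP position; "tool_rot": TCP orientation; "force": force on the tool from outside, world axes, zero at the start; "ft_torque": the same for the moment, N m; "width": finger opening in m; "finger_force": force on a finger pad.
Only numpy, scipy, OpenCV 4.12 (cv2) and the standard library are available. Lean on these libraries where they do the work, as an engineer would, in place of code of your own. Each camera call takes 0.05 s, during which the arm holds its last target. There are 200 camera calls.

### The job

One of the three lidded blue pots on the sloping rack holds the red-and-white battery for the hygrometer: starting with the left pot (as the robot sees it), lift the lids one at a time to look in, putting each lid properly back on its pot before you go on to the next one to the right, and stop looking once you have found the battery. Lay the lid of that pot flat on the bench, handle up, lift the battery out and put it into the clear cup that stands upright on the bench. Leave the emptied pot open, the other pots closed with their parts in them, and the hygrometer, black tape roll and marker where they are.

Things in the scene. Friction and masses are not known exactly. Their poses are not given: they have to be found in the camera images.
- rack: Fixed plywood rack, base 124 x 356 mm, 190 mm high, three identical blue pots fixed in a row along its y, 116 mm apart. Origin: base centre; x away from the robot, y left along the row; small yaw. Pots and lids lean 0.45 rad toward the robot: openings face (-sin 0.45, 0, cos 0.45) in rack axes. A back panel overhangs the pots, so a vertical gripper does not fit: come in along the lean.
- lid_left: Left pot's lid, loose grey plate 76 (its x) x 104 (y) x 4 mm, 60 g. Origin: centre of the plate's underside, z out of the lid. Black bar handle on its centre, 36 mm long in x, 14 mm thick in y, top 28 mm above the origin: grip across y. Closed, its z leans 0.45 rad toward the robot; it comes off along its z. On the bench it rests on its plug, origin 8 mm up.
- lid_middle: Lid of the middle pot, same as lid_left. Below the plate of each lid a plug, 84 (y) x 54 (x) mm and 8 mm deep, its lower half 3 mm smaller all round, fits the pot's mouth with 4 mm play each way.
- lid_right: Lid of the right pot, same as the other two. The bench beside the left end of the rack, on the robot's side, is free for laying a lid down.
- rim_left (a point): Centre of the left pot's rim plane: the closed lid's origin sits here (within its 4 mm play). Site axes are the rack's level axes. Each pot is 62 mm (up the slope) x 92 mm (rack y) inside, 34 mm deep, walls 3 mm. The back panel's face runs parallel to the lean, 50 mm up-slope of the pots' centres, to 110 mm past the rims.
- rim_middle (a point): The same for the middle pot.
- rim_right (a point): The same for the right pot.
- battery: The target: red-and-white round battery, 50 mm long (its y axis), diameter 17 mm, 23 g, in any one of the pots. Origin: at mid length on its underside as it first lies, 7 mm from its axis along its own z. It lies on the pot floor, its length up the slope, lower end at the front wall, near the middle of the pot's width, with room for a finger on either side (rack y).
- sleeve: Brass-coloured spacer sleeve, 50 mm long, diameter 17 mm, lying the same way in another pot. Not wanted: leave it there. Origin on its underside at mid length, 8 mm from its axis; its length is its own y axis.
- dowel: Pale wooden dowel, 50 mm long, diameter 17 mm, lying the same way in the third pot. Not wanted: leave it there. Origin as for the sleeve.
- cup: Clear plastic cup, 102 mm across the rim, about 86 mm across the base, 58 mm high, floor 4 mm thick, loose, 60 g, standing upright at the robot's right. Origin: centre of its underside, z up.
- hygrometer: Round black hygrometer lying flat, 60 mm across, 16 mm high, beyond the cup; bystander. Origin: centre of its underside.
- electric_tape: Roll of black tape lying flat, 62 mm across, 19 mm high, to the left of the rack; bystander. Origin: centre of its underside.
- marker: Black-capped white marker lying at the far left, pointing away from the robot, 135 mm long (its y axis), 17 mm thick; bystander. Origin: middle of its underside.
Mind the look-alikes: they are no part of the job. Leave any pink look-alike of the lid_middle alone.

How it is judged:
On the way, in this order (a step that is already met when the one before it is completed fails the run):
1. the left lid is lifted clear of its pot (50 mm or more) (distance between lid_left and rim_left above 0.05 m), for 0.2 s.
2. if the battery was in the left pot: the battery is taken away from the rack; otherwise: the left lid is back on and the middle lid is lifted clear (((y of each of sleeve, dowel in the frame of rack below 0.058 m and distance between battery and rack above 0.15 m and height (world z) of battery above 0.005 m) or (y of any of sleeve, dowel in the frame of rack above 0.058 m and distance between lid_left and rim_left below 0.009 m and angle between lid_left's own z axis and vertical between 0.38 and 0.52 rad and distance between lid_middle and rim_middle above 0.05 m))), for 0.2 s.
3. battery from the left pot: it is in the cup; from the middle pot: it is taken away from the rack; otherwise: left and middle lids are back on and the right lid is lifted clear (((y of each of sleeve, dowel in the frame of rack below 0.058 m and horizontal distance between battery and cup below 0.045 m and z of battery in the frame of cup below 0.045 m and angle between cup's own z axis and vertical below 0.12 rad and height (world z) of cup below 0.006 m and linear speed of battery below 0.02 m/s) or (y of any of sleeve, dowel in the frame of rack above 0.058 m and y of any of sleeve, dowel in the frame of rack below -0.058 m and distance between battery and rack above 0.15 m and height (world z) of battery above 0.005 m) or (y of each of sleeve, dowel in the frame of rack above -0.058 m and distance between lid_left and rim_left below 0.009 m and angle between lid_left's own z axis and vertical between 0.38 and 0.52 rad and distance between lid_middle and rim_middle below 0.009 m and angle between lid_middle's own z axis and vertical between 0.38 and 0.52 rad and distance between lid_right and rim_right above 0.05 m))), for 0.2 s.
At the end, for the whole second after the job is handed in: Battery at rest in the upright cup standing on the bench. The lid of the pot it came from lies on the bench, handle up (origin under 16 mm, tilt under 0.15 rad); the other two lids are seated (within 9 mm of the rim centre, lean within 0.07 rad of 0.45), sleeve and dowel in their pots (horizontal distance between battery and cup below 0.045 m and z of battery in the frame of cup below 0.045 m and angle between cup's own z axis and vertical below 0.12 rad and height (world z) of cup below 0.006 m and linear speed of battery below 0.02 m/s and ((y of each of sleeve, dowel in the frame of rack below 0.058 m and height (world z) of lid_left between 0 and 0.016 m and angle between lid_left's own z axis and vertical below 0.15 rad and linear speed of lid_left below 0.02 m/s and distance between lid_middle and rim_middle below 0.009 m and angle between lid_middle's own z axis and vertical between 0.38 and 0.52 rad and distance between lid_right and rim_right below 0.009 m and angle between lid_right's own z axis and vertical between 0.38 and 0.52 rad) or (y of any of sleeve, dowel in the frame of rack above 0.058 m and y of any of sleeve, dowel in the frame of rack below -0.058 m and height (world z) of lid_middle between 0 and 0.016 m and angle between lid_middle's own z axis and vertical below 0.15 rad and linear speed of lid_middle below 0.02 m/s and distance between lid_left and rim_left below 0.009 m and angle between lid_left's own z axis and vertical between 0.38 and 0.52 rad and distance between lid_right and rim_right below 0.009 m and angle between lid_right's own z axis and vertical between 0.38 and 0.52 rad) or (y of each of sleeve, dowel in the frame of rack above -0.058 m and height (world z) of lid_right between 0 and 0.016 m and angle between lid_right's own z axis and vertical below 0.15 rad and linear speed of lid_right below 0.02 m/s and distance between lid_left and rim_left below 0.009 m and angle between lid_left's own z axis and vertical between 0.38 and 0.52 rad and distance between lid_middle and rim_middle below 0.009 m and angle between lid_middle's own z axis and vertical between 0.38 and 0.52 rad))); the robot touches nothing.
It fails at once if two lids are off (30 mm or more) at the same time ((distance between lid_left and rim_left above 0.03 m and distance between lid_middle and rim_middle above 0.03 m) or (distance between lid_left and rim_left above 0.03 m and distance between lid_right and rim_right above 0.03 m) or (distance between lid_middle and rim_middle above 0.03 m and distance between lid_right and rim_right above 0.03 m)).
It fails at once if a pot further right than the one with the battery is opened (lid 30 mm off) ((y of each of sleeve, dowel in the frame of rack below 0.058 m and distance between lid_middle and rim_middle above 0.03 m) or (y of any of sleeve, dowel in the frame of rack below -0.058 m and distance between lid_right and rim_right above 0.03 m)).
It fails at once if the sleeve or the dowel is taken out of its pot (moved 70 mm) (distance of any of sleeve, dowel from where it was at the start of the episode above 0.07 m).
It fails at once if hygrometer, tape roll or marker is moved more than 30 mm (distance of any of hygrometer, electric_tape, marker from where it was at the start of the episode above 0.03 m).
It also fails if it takes over 72 s, if anything falls off the work surface, if the arm or the gripper's body presses on something with over 40 N, if the wrist force passes 120 N, or if a joint passes its speed limit or range.

## Working session

There is one attempt and no reset: what is moved stays moved. The work goes in short steps, Python scripts to look and compute and a shell command to move; the robot and the scene stay as the last step left them, time stands still between calls to the robot, and variables do not carry over. Pictures are saved under pics/ and viewed, at most 10 in all, crops included, and the job is handed in when it is done.

```bash
mkdir -p pics; ls
python3 - <<'E'
from workcell import robot, read_camera
import cv2,numpy as np
s=robot.state();print(s['time'],s['tcp_pos'],s['tool_rot'],s['width'],robot.grasp_offset)
ims=[]
for n in ("scene","side"):
    c=read_camera(n);np.savez('/tmp/%s.npz'%n,**c);ims.append(c['img']);print(n,c['world_from_camera'].round(3).tolist(),c['intrinsics'].tolist(),c['dist'])
    cv2.imwrite('pics/%s0.png'%n,cv2.resize(c['img'][...,::-1],(800,600),interpolation=cv2.INTER_CUBIC))
E
```

```text
pics
0.0 [ 0.20048177 -0.59145702  0.21386046] [ 9.86679852e-01  1.62672677e-01 -1.08781557e-04 -6.77100765e-04] 0.09196793609240993 0.0187
scene [[0.904, 0.315, -0.289, 0.256], [-0.427, 0.685, -0.59, -0.641], [0.012, 0.657, 0.754, 0.917], [0.0, 0.0, 0.0, 1.0]] [[407.605671504622, 0.0, 256.1679572061159], [0.0, 407.605671504622, 196.971125648423], [0.0, 0.0, 1.0]] [0.02175241 0.         0.         0.         0.        ]
side [[-0.906, 0.221, -0.361, 0.144], [-0.423, -0.467, 0.776, 1.02], [0.003, 0.856, 0.517, 0.711], [0.0, 0.0, 0.0, 1.0]] [[371.4672032853683, 0.0, 255.27799337068268], [0.0, 371.4672032853683, 189.8951174698913], [0.0, 0.0, 1.0]] [0.0124522 0.        0.        0.        0.       ]
```

View pics/scene0.png

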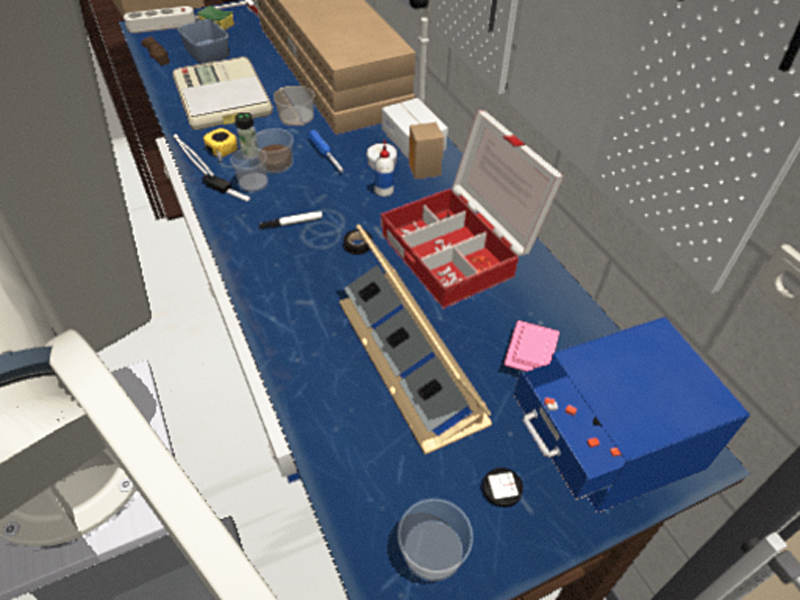

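View pics/side0.png

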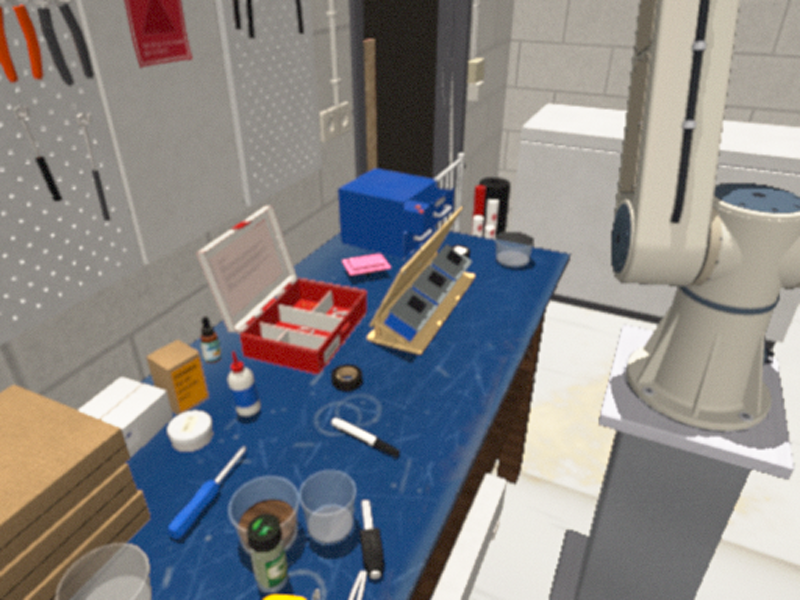

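The scene view (800x600) shows the rack with handles at (370,292), (398,337), (428,389), the cup around (435,540), the hygrometer at (502,487), and the tape at (357,240). The side view agrees.

```bash
cat > h.py <<'E'
import numpy as np,cv2
from scipy.spatial.transform import Rotation as R
def cloud(c):
    z=c['z_map'];h,w=z.shape
    v,u=np.mgrid[0:h,0:w].astype(float)
    p=cv2.undistortPoints(np.stack([u.ravel(),v.ravel()],1)[:,None],c['intrinsics'],c['dist'])[:,0].reshape(h,w,2)
    P=np.stack([p[...,0]*z,-p[...,1]*z,-z],-1)
    T=c['world_from_camera'];return P@T[:3,:3].T+T[:3,3]
def blob(mask,u,v):
    n,l=cv2.connectedComponents(mask.astype('uint8'));return l==l[v,u] if l[v,u] else mask&False
E
python3 - <<'E'
from h import *
D={n:dict(np.load('/tmp/%s.npz'%n)) for n in('scene','side')}
c=D['scene'];P=cloud(c);g=c['img'].max(2)
sat=c['img'].max(2).astype(int)-c['img'].min(2)
S=.64
for n,(u,v) in dict(L=(370,292),M=(398,337),R=(428,389),hyg=(502,497)).items():
    u,v=int(u*S),int(v*S);m=blob((g<60)&(c['z_map']>0),u,v);q=P[m]
    print(n,c['img'][v,u],P[v,u].round(4),m.sum(),np.median(q,0).round(4) if m.sum() else'',q.min(0).round(3),q.max(0).round(3)) if m.sum() else print(n,c['img'][v,u],P[v,u])
# lid plane pixels: grey low saturation around
for n,c in D.items():
    P=cloud(c);sat=c['img'].max(2).astype(int)-c['img'].min(2);g=c['img'].max(2)
    m=(sat<30)&(g>60)&(g<130)&(P[...,2]>.05)&(P[...,2]<.2)&(c['z_map']>0)
    k,l,st,ce=cv2.connectedComponentsWithStats(m.astype('uint8'),connectivity=4)
    for i in range(1,k):
        if st[i,4]>80:
            q=P[l==i];pc=np.median(q,0);U=np.linalg.svd(q-q.mean(0),full_matrices=False);nv=U[2][2]*np.sign(U[2][2][2])
            print(n,ce[i].round(),st[i,4],pc.round(4),nv.round(3),'lean',np.arccos(nv[2]).round(3),'yaw',np.arctan2(-nv[1],-nv[0]).round(3),(U[1]/len(q)**.5).round(4),q.min(0).round(3),q.max(0).round(3))
E
```

```text
L [18 17 18] [0.5415 0.0702 0.0858] 102 [0.542  0.0709 0.0837] [0.525 0.067 0.057] [0.56  0.099 0.097]
M [22 21 25] [ 0.5424 -0.0454  0.0883] 112 [ 0.5432 -0.0451  0.0839] [ 0.527 -0.048  0.057] [ 0.563 -0.023  0.099]
R [15 16 23] [ 0.5407 -0.158   0.0889] 121 [ 0.545  -0.1613  0.0847] [ 0.527 -0.164  0.059] [ 0.565 -0.146  0.098]
hyg [181 176 164] [ 0.58006975 -0.3355282   0.01362165]
scene [257.  14.] 618 [0.9904 0.8731 0.131 ] [ 1.    -0.024  0.006] lean 1.565 yaw 3.117 [0.0892 0.0299 0.0078] [0.916 0.655 0.05 ] [0.996 1.112 0.2  ]
scene [130.  21.] 162 [0.5228 1.2087 0.0579] [ 0.013 -0.     1.   ] lean 0.013 yaw 3.135 [0.0558 0.0363 0.0041] [0.46  1.117 0.05 ] [0.578 1.279 0.066]
scene [412. 169.] 10005 [ 0.9896 -0.1447  0.1313] [ 1.    -0.001  0.002] lean 1.568 yaw 3.141 [0.3235 0.0395 0.0025] [ 0.891 -0.476  0.05 ] [0.995 0.743 0.2  ]
scene [163. 101.] 223 [0.4771 0.5744 0.0586] [ 0.021 -0.008  1.   ] lean 0.022 yaw 2.787 [0.0352 0.0265 0.0057] [0.427 0.523 0.05 ] [0.57  0.612 0.071]
scene [240. 189.] 600 [0.555  0.0648 0.0698] [-0.436 -0.009  0.9  ] lean 0.452 yaw 0.022 [0.031
[... 1226 characters left out ...]
0.002 0.15 ] lean 1.42 yaw -3.139 [0.1059 0.0052 0.0017] [0.984 0.205 0.051] [0.994 0.599 0.086]
side [432. 200.] 231 [0.0693 0.0361 0.1652] [0.947 0.296 0.122] lean 1.449 yaw -2.838 [0.0321 0.0142 0.0037] [ 0.052 -0.004  0.063] [0.084 0.057 0.2  ]
side [263. 197.] 324 [0.5507 0.0921 0.0704] [-0.428  0.012  0.904] lean 0.442 yaw -0.028 [0.0292 0.0206 0.0048] [0.52  0.028 0.051] [0.582 0.131 0.095]
side [  8. 233.] 178 [0.9897 0.6202 0.154 ] [0.996 0.087 0.008] lean 1.563 yaw -3.054 [0.0235 0.004  0.0016] [0.985 0.612 0.106] [0.994 0.629 0.193]
side [171. 354.] 189 [0.4752 0.6842 0.0711] [ 0.694 -0.698  0.177] lean 1.393 yaw 2.353 [0.0135 0.01   0.0048] [0.467 0.654 0.05 ] [0.505 0.692 0.089]
```

```bash
cat >> h.py <<'E'
PSI=0.015;LEAN=.45
def frame(psi=None,lean=LEAN):
    psi=PSI if psi is None else psi
    return (R.from_euler('z',psi)*R.from_euler('y',-lean)).as_matrix()   # lid axes: x upslope,y,z out
def toolR(psi=None,lean=LEAN):  # x_t=x_lid, y_t=-y, z_t=-z
    return frame(psi,lean)@np.diag([1,-1,-1.])
def rel(p,Rm,s=None):
    from workcell import robot
    s=s or robot.state();R0=R.from_quat(s['tool_rot'])
    d=R0.inv().apply(np.array(p)-s['tcp_pos'])*1000;r=(R0.inv()*R.from_matrix(Rm)).as_rotvec(degrees=True)
    print('turn',r.round(2),'shift',d.round(1));return r,d
E
python3 - <<'E'
from h import *
from workcell import robot
D={n:dict(np.load('/tmp/%s.npz'%n)) for n in('scene','side')}
F=frame()
o=np.array([.5557,.0755,.0665])
for off in (.14,.25): rel(o+F[:,2]*off,toolR())
# handles in rack frame, points 6..30mm above plate
for n,c in D.items():
    P=cloud(c);g=c['img'].max(2);ok=(c['z_map']>0)&(g<45)
    for k,y in enumerate((.0755,-.041,-.156)):
        q=(P[ok]-[.5557,y,.0665])@F;q=q[(abs(q[:,0])<.03)&(abs(q[:,1])<.02)&(q[:,2]>.008)&(q[:,2]<.034)]
        t=q[q[:,2]>np.percentile(q[:,2],60)]
        print(n,k,len(q),np.percentile(q,[3,50,97],0).round(4).tolist(),'top',t.mean(0).round(4))
c=D['scene'];a=c['img'][300:384,235:345,::-1];b=c['img'][170:300,200:330,::-1]
cv2.imwrite('pics/crop1.png',np.hstack([cv2.resize(a,(400,305),interpolation=2)]))
E
```

```text
turn [-4.09 25.58 17.55] shift [ 492.6 -536.3   22.1]
turn [-4.09 25.58 17.55] shift [ 447.  -551.1  -77. ]
scene 0 85 [[-0.0202, -0.0077, 0.0088], [-0.0053, -0.0047, 0.0236], [0.0102, 0.0036, 0.0299]] top [-0.0044 -0.002   0.0276]
scene 1 90 [[-0.0191, -0.0065, 0.0087], [-0.0036, -0.0042, 0.0244], [0.0116, 0.0048, 0.0291]] top [-0.0048 -0.0009  0.0269]
scene 2 102 [[-0.0174, -0.0074, 0.0096], [-0.0012, -0.0051, 0.0239], [0.0132, 0.0035, 0.0289]] top [-0.0017 -0.0013  0.0269]
side 0 53 [[-0.0213, 0.0031, 0.0091], [-0.0071, 0.0072, 0.02], [0.0066, 0.011, 0.0293]] top [-0.0055  0.0065  0.0261]
side 1 43 [[-0.0188, 0.0039, 0.0086], [-0.0055, 0.0075, 0.02], [0.0073, 0.0116, 0.0286]] top [-0.0067  0.0075  0.0254]
side 2 36 [[-0.0187, 0.0031, 0.0097], [-0.0057, 0.007, 0.0167], [0.0091, 0.0129, 0.0261]] top [-0.0038  0.0072  0.0238]
```

View pics/crop1.png

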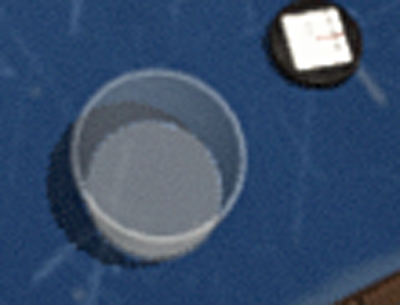

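The crop puts the cup rim's centre at about (158,155), which is scene pixel (278.5,342.6), with the hygrometer beyond it.

```bash
sed -i 's/PSI=0.015/PSI=0.02/' h.py
python3 -m jog '[[[-4,25,17.5,447,-551,-77,1],[-4,25,17.5,447,-551,-77,1],[-4,25,17.5,447,-551,-77,1],[-4,25,17.5,447,-551,-77,1],[-4,25,17.5,447,-551,-77,1]]]'
python3 - <<'E'
from h import *
F=frame();o=np.array([.552,.0765,.0655]);rel(o+F[:,2]*.16,toolR())
c=dict(np.load('/tmp/scene.npz'));p=cv2.undistortPoints(np.array([[[278.5,342.6]]]),c['intrinsics'],c['dist'])[0,0]
T=c['world_from_camera'];d=T[:3,:3]@[p[0],-p[1],-1];print('cup',T[:3,3]+d*(.058-T[2,3])/d[2])
E
```

```text
time: 0.72
tcp_pos: [0.3082, -0.299, 0.2481]
tool_rot: [0.976, 0.007, 0.218, -0.001]
force: [1.3, -0.2, 0.1]
width: 0.0921
finger_force: 0.0
turn [ 0.2   0.56 -0.32] shift [ 145.9 -371.7  111. ]
cup [ 0.45316937 -0.35963157  0.058     ]
```

```bash
python3 -m jog '[[[0.2,0.5,-0.3,146,-372,111,1],[0.2,0.5,-0.3,146,-372,111,1],[0.2,0.5,-0.3,146,-372,111,1],[0.2,0.5,-0.3,146,-372,111,1],[0.2,0.5,-0.3,146,-372,111,1]]]'
python3 -m jog '[[[0,0,0,48,-122,36,1],[0,0,0,48,-122,36,1],[0,0,0,48,-122,36,1]]]'
python3 - <<'E'
from h import *
from workcell import robot, read_camera
F=frame();o=np.array([.552,.0765,.0655]);rel(o+F[:,2]*.16,toolR())
c=read_camera('wrist');np.savez('/tmp/w1.npz',**c);print(c['world_from_camera'].round(3))
cv2.imwrite('pics/w1.png',c['img'][...,::-1])
E
```

```text
time: 1.35
tcp_pos: [0.4291, -0.0415, 0.2212]
tool_rot: [0.975, 0.011, 0.222, -0.002]
force: [-0.1, -1.9, -0.1]
width: 0.0919
finger_force: 0.0
time: 1.72
tcp_pos: [0.4855, 0.0835, 0.2088]
tool_rot: [0.975, 0.013, 0.222, -0.002]
force: [-0.7, -0.3, 0.8]
width: 0.092
finger_force: 0.0
turn [-0.1   0.17  0.32] shift [-2.7  8.3 -2.1]
[[ 0.025  0.986 -0.163  0.482]
 [-1.     0.025 -0.002  0.083]
 [ 0.002  0.163  0.987  0.396]
 [ 0.     0.     0.     1.   ]]
```

View pics/w1.png

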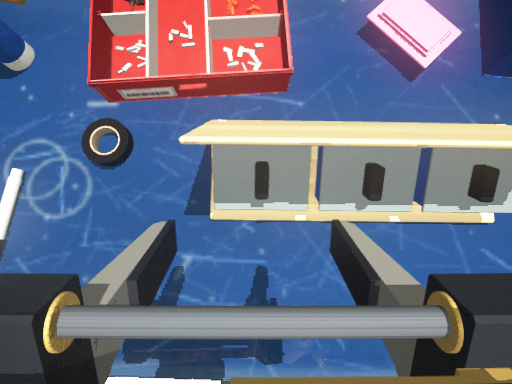

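The wrist view shows the left handle at (262,180), the middle at (374,182) and the right at (484,183). The fingers are open below them.

Run:
```python
from h import *
c=dict(np.load('/tmp/w1.npz'));P=cloud(c);im=c['img'];g=im.max(2);F=frame();ok=c['z_map']>0
H=[]
for k,(u,v,y) in enumerate(((262,180,.0765),(374,182,-.04),(484,183,-.155))):
    q=(P-[.552,y,.0655])@F
    m=ok&(g<60)&(abs(q[...,0])<.035)&(abs(q[...,1])<.025)&(q[...,2]>.006)&(q[...,2]<.04)
    t=q[m];tt=t[t[:,2]>.024];a=(tt.min(0)+tt.max(0))/2
    print('handle',k,len(tt),np.percentile(tt,[2,50,98],0).round(4).tolist(),a.round(4))
    # plate
    sat=im.max(2).astype(int)-im.min(2)
    pl=ok&(sat<25)&(g>70)&(g<150)&(abs(q[...,0])<.05)&(abs(q[...,1])<.058)&(abs(q[...,2]-.004)<.006)
    t=q[pl];print(' plate',len(t),np.percentile(t,[1,50,99],0).round(4).tolist());U=np.linalg.svd(t-t.mean(0),full_matrices=False)[2][2]@F.T;U*=np.sign(U[2]);print(U.round(3),np.arccos(U[2]).round(3),np.arctan2(-U[1],-U[0]).round(3))
    w=P[m][t.shape[0]*0:][q[m][:,2]>.024];H.append(w.mean(0));print(w.mean(0).round(4))
# panel front top edge / base front edge yaw
e=[]
for u in range(215,500,5):
    col=P[195:235,u];z=im[195:235,u].astype(int);w=(z[:,0]>130)&(z[:,0]-z[:,2]>25)
    if w.any(): e.append(P[195+np.where(w)[0].max(),u])
e=np.array(e);f=np.polyfit(e[:,1],e[:,0],1);print('front edge yaw',-f[0],len(e),e[:,2].mean())
H=np.array(H);f=np.polyfit(H[:,1],H[:,0],1);print('handles yaw',-f[0])
```

```text
handle 0 321 [[-0.0172, -0.0065, 0.0244], [-0.0006, -0.0004, 0.0261], [0.0152, 0.0047, 0.0276]] [-0.0017 -0.0006  0.0261]
 plate 4898 [[-0.0322, -0.0512, 0.0007], [0.0015, 0.0025, 0.0024], [0.031, 0.0494, 0.0042]]
[-0.436 -0.004  0.9  ] 0.451 0.009
[0.5404 0.0756 0.0889]
handle 1 348 [[-0.0168, -0.0057, 0.0241], [0.0017, 0.0006, 0.0256], [0.0162, 0.0061, 0.0273]] [-0.0007  0.0004  0.0259]
 plate 4871 [[-0.0307, -0.051, 0.0001], [0.0039, 0.0066, 0.0018], [0.0326, 0.0511, 0.0037]]
[-0.434 -0.005  0.901] 0.449 0.011
[ 0.5421 -0.0396  0.0891]
handle 2 367 [[-0.0158, -0.0059, 0.0241], [0.0009, -0.0003, 0.0252], [0.0173, 0.0056, 0.0267]] [0.0009 0.0003 0.0256]
 plate 3831 [[-0.0303, -0.0408, -0.0007], [0.0058, 0.015, 0.0013], [0.0338, 0.0503, 0.0032]]
[-0.436 -0.002  0.9  ] 0.451 0.004
[ 0.542  -0.1554  0.0886]
front edge yaw 0.014973353643675089 56 0.014592519049432597
handles yaw 0.006605407623320309
```

```bash
sed -i 's/PSI=0.02/PSI=0.013/' h.py
cat >> h.py <<'E'
O=dict(L=np.array([.552,.076,.064]),M=np.array([.5535,-.0397,.064]),R=np.array([.555,-.1555,.064]))
def to(k,off,dx=0,dy=0,s=None): return rel(O[k]+frame()@[dx,dy,off],toolR(),s)
E
python3 -c "
from h import *
to('L',.03);to('L',.008)"
```

```text
turn [-0.27  0.17  0.62] shift [ -3.4   9.1 129. ]
turn [-0.27  0.17  0.62] shift [ -3.3   9.2 151. ]
```

```bash
python3 -m jog '[[[-0.3,0.2,0.6,-3,9,60,0.6],[-0.3,0.2,0.6,-3.3,9,110,0.6],[-0.3,0.2,0.6,-3.3,9,130,0.6],[-0.3,0.2,0.6,-3.3,9,140,0.6],[-0.3,0.2,0.6,-3.3,9,140,0.6]]]'
python3 -c "
from h import *
to('L',.008)"
```

```text
time: 2.4
tcp_pos: [0.5423, 0.0715, 0.0812]
tool_rot: [0.975, 0.005, 0.223, -0.0]
force: [0.8, -0.4, 0.1]
width: 0.0551
finger_force: 0.0
turn [ 0.18  0.03 -0.15] shift [ 1.4 -4.4 11.7]
```

```bash
python3 -m jog '[[[0,0,0,1.4,-4.4,5,0.6],[0,0,0,1.4,-4.4,12,0.6],[0,0,0,1.4,-4.4,12,0.6]]]'
python3 -c "
from h import *
to('L',.008)"
python3 -m jog '[[[0,0,0,0,0,0,0.1],[0,0,0,0,0,0,0],[0,0,0,0,0,0,0],[0,0,0,0,0,0,0]]]'
python3 -m jog '[[[0,0,0,0,0,0,0],[0,0,0,0,0,0,0],[0,0,0,0,0,-3,0],[0,0,0,0,0,-8,0],[0,0,0,0,0,-14,0]]]'
python3 -c "
from h import *
to('L',.008)"
```

```text
time: 2.78
tcp_pos: [0.549, 0.0764, 0.0715]
tool_rot: [0.975, 0.005, 0.223, -0.0]
force: [1.0, -0.2, 0.1]
width: 0.0553
finger_force: 0.0
turn [ 0.15 -0.03 -0.13] shift [-0.5  0.4  0. ]
time: 3.28
tcp_pos: [0.5489, 0.0765, 0.0712]
tool_rot: [0.975, 0.005, 0.223, -0.0]
force: [-0.8, 0.3, 0.7]
width: 0.0169
finger_force: 0.0
time: 3.9
tcp_pos: [0.5426, 0.0764, 0.0841]
tool_rot: [0.975, 0.005, 0.223, -0.0]
force: [-0.3, 0.2, -0.9]
width: 0.0138
finger_force: 30.0
turn [ 0.15  0.   -0.14] shift [-0.3  0.5 14.2]
```

```bash
python3 -m jog '[[[0,0,0,0,0,-40,0],[0,0,0,0,0,-86,0],[0,0,0,0,-50,-96,0],[0,0,0,0,-110,-96,0],[0,0,0,0,-110,-96,0]]]'
python3 - <<'E'
from h import *
from workcell import read_camera
ims=[]
for n in('scene','wrist'):
    c=read_camera(n);np.savez('/tmp/%sL.npz'%n,**c);ims.append(c['img'][...,::-1])
a=cv2.resize(ims[0][160:290,190:320],(512,512),interpolation=2)
cv2.imwrite('pics/L.png',cv2.resize(np.hstack([a[:384],ims[1]]),(800,300)))
E
```

```text
time: 4.53
tcp_pos: [0.5001, 0.1905, 0.1713]
tool_rot: [0.974, 0.008, 0.224, -0.002]
force: [0.6, -0.2, -1.3]
width: 0.0138
finger_force: 30.0
```

View pics/L.png

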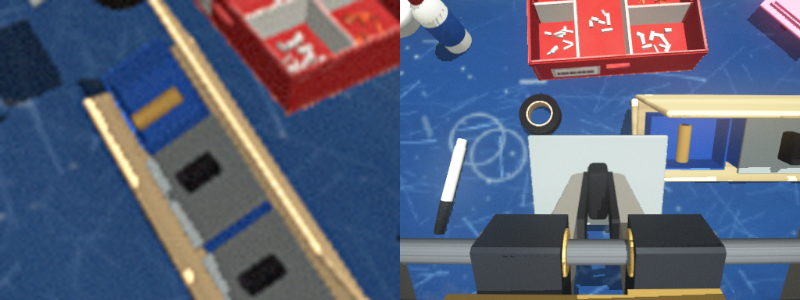

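The left pot holds a tan or brass cylinder, at about (157,107) in the left half, so it isn't the battery. I'll put the lid back.

```bash
python3 -m jog '[[[0,0,0,0,60,0,0],[0,0,0,0,110,0,0],[0,0,0,0,110,0,0],[0,0,0,0,110,40,0],[0,0,0,0,110,70,0]]]'
python3 -m jog '[[[0,0,0,0,0,10,0],[0,0,0,0,0,18,0],[0,0,0,0,0,20,0],[0,0,0,0,0,20,0],[0,0,0,0,0,20,0]]]'
python3 -c "
from h import *
to('L',.008)"
```

```text
time: 5.25
tcp_pos: [0.5319, 0.0754, 0.1065]
tool_rot: [0.975, 0.004, 0.223, -0.0]
force: [0.2, -1.1, -0.8]
width: 0.0136
finger_force: 30.0
time: 5.88
tcp_pos: [0.5404, 0.0766, 0.0898]
tool_rot: [0.975, 0.005, 0.224, -0.001]
force: [1.1, -0.4, -0.5]
width: 0.0137
finger_force: 30.0
turn [ 0.14 -0.07 -0.13] shift [-0.8  0.7 20.3]
```

```bash
python3 -m jog '[[[0,0,0,0.2,-0.2,6,0],[0,0,0,0.3,-0.3,12,0],[0,0,0,0.3,-0.3,16,0],[0,0,0,0.3,-0.3,20,0],[0,0,0,0.3,-0.3,20,0]]]'
python3 -c "
from h import *
to('L',.008)"
```

```text
time: 6.5
tcp_pos: [0.5492, 0.0768, 0.071]
tool_rot: [0.975, 0.005, 0.223, -0.0]
force: [-0.1, -0.2, -0.9]
width: 0.0135
finger_force: 30.0
turn [ 0.15  0.   -0.13] shift [-0.5  0.8 -0.5]
```

```bash
python3 -m jog '[[[0,0,0,0,0,0,0.6],[0,0,0,0,0,0,0.6],[0,0,0,0,0,0,0.6],[0,0,0,0,0,-20,0.6],[0,0,0,0,0,-45,0.6]]]'
python3 -c "
from h import *
to('M',.045)"
python3 -m jog '[[[0,0,0,0,50,-8,0.6],[0,0,0,0,100,-8,0.6],[0,0,0,0,116,-8,0.6],[0,0,0,0,116,-8,0.6],[0,0,0,0,116,-8,0.6]]]'
python3 - <<'E'
from h import *
from workcell import read_camera
to('M',.03);to('M',.008);c=read_camera('scene');P=cloud(c);g=c['img'].max(2)
F=frame()
q=(P-O['L'])@F;im=c['img'].astype(int);sat=im.max(2)-im.min(2)
m=(c['z_map']>0)&(sat<30)&(g>60)&(g<130)&(abs(q[...,0])<.05)&(abs(q[...,1])<.06)&(abs(q[...,2]-.004)<.015);t=q[m]
print(m.sum(),np.percentile(t,[2,50,98],0).round(4).tolist())
U=np.linalg.svd(t-t.mean(0),full_matrices=False)[2][2]@F.T;print(np.arccos(abs(U[2])))
cv2.imwrite('pics/L2.png',cv2.resize(c['img'][160:290,190:320,::-1],(512,512),interpolation=2))
E
```

```text
time: 7.12
tcp_pos: [0.5291, 0.0766, 0.1118]
tool_rot: [0.975, 0.005, 0.223, -0.0]
force: [0.4, -0.5, 0.6]
width: 0.0549
finger_force: 0.0
turn [ 0.15  0.06 -0.13] shift [1.000e-01 1.166e+02 8.300e+00]
time: 7.75
tcp_pos: [0.5271, -0.0392, 0.1191]
tool_rot: [0.975, 0.004, 0.223, -0.0]
force: [-0.5, -0.1, 0.2]
width: 0.0553
finger_force: 0.0
turn [ 0.16  0.01 -0.19] shift [-0.2  0.7 31.1]
turn [ 0.16  0.01 -0.19] shift [-0.2  0.7 53.1]
223 [[-0.0287, -0.0503, 0.0004], [0.0262, -0.0026, 0.004], [0.0363, 0.048, 0.008]]
0.4389613848039521
```

```bash
python3 -m jog '[[[0,0,0,0,0.7,30,0.6],[0,0,0,0,0.7,47,0.6],[0,0,0,0,0.7,53,0.6],[0,0,0,0,0.7,53,0.6]]]'
python3 -c "
from h import *
to('M',.008)"
python3 -m jog '[[[0,0,0,0,0,0,0],[0,0,0,0,0,0,0],[0,0,0,0,0,0,0],[0,0,0,0,0,0,0],[0,0,0,0,0,0,0]]]'
python3 -m jog '[[[0,0,0,0,0,-4,0],[0,0,0,0,0,-9,0],[0,0,0,0,0,-15,0],[0,0,0,0,0,-20,0],[0,0,0,0,0,-20,0]]]'
python3 -c "
from h import *
to('M',.008)"
```

```text
time: 8.3
tcp_pos: [0.5501, -0.0391, 0.0712]
tool_rot: [0.975, 0.005, 0.223, -0.001]
force: [-0.4, 0.1, 0.5]
width: 0.0554
finger_force: 0.0
turn [ 0.11  0.04 -0.09] shift [-0.1  0.7 -0.1]
time: 8.93
tcp_pos: [0.5504, -0.04, 0.0716]
tool_rot: [0.975, 0.005, 0.223, -0.0]
force: [-1.7, -0.1, 3.2]
width: 0.0139
finger_force: 30.0
time: 9.55
tcp_pos: [0.5417, -0.04, 0.09]
tool_rot: [0.975, 0.005, 0.224, -0.0]
force: [-1.1, -0.1, -0.8]
width: 0.0141
finger_force: 30.0
turn [ 0.15 -0.06 -0.13] shift [-0.7 -0.2 20.5]
```

```bash
python3 -m jog '[[[0,0,0,0,0,-40,0],[0,0,0,0,0,-80,0],[0,0,0,0,-40,-90,0],[0,0,0,0,-110,-90,0],[0,0,0,0,-110,-90,0]]]'
python3 - <<'E'
from h import *
from workcell import read_camera
ims=[]
for n in('scene','wrist'):
    c=read_camera(n);np.savez('/tmp/%sM.npz'%n,**c);ims.append(c['img'][...,::-1])
a=cv2.resize(ims[0][160:290,190:320],(512,512),interpolation=2)
cv2.imwrite('pics/M.png',cv2.resize(np.hstack([a[64:448],ims[1]]),(800,300)))
E
```

```text
time: 10.18
tcp_pos: [0.5015, 0.0718, 0.1709]
tool_rot: [0.975, 0.006, 0.224, -0.001]
force: [-0.0, -0.7, -0.6]
width: 0.0137
finger_force: 30.0
```

View pics/M.png

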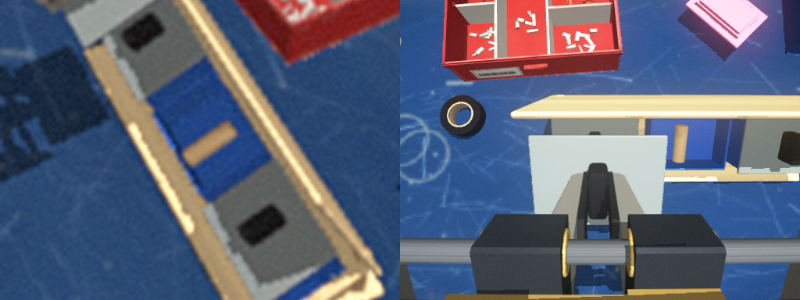

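The middle pot holds a pale wooden dowel, at about (210,145) in the left half. The left lid looks seated. I'll put this lid back and go on to the right pot.

```bash
python3 -m jog '[[[0,0,0,0,60,0,0],[0,0,0,0,110,0,0],[0,0,0,0,110,20,0],[0,0,0,0,110,50,0],[0,0,0,0,110,70,0]]]'
python3 -m jog '[[[0,0,0,0,0,10,0],[0,0,0,0,0,18,0],[0,0,0,0,0,20,0],[0,0,0,0,0,20,0]]]'
python3 -c "
from h import *
to('M',.008)"
```

```text
time: 10.9
tcp_pos: [0.5329, -0.0416, 0.1063]
tool_rot: [0.975, 0.004, 0.223, -0.0]
force: [-0.2, 1.1, -0.3]
width: 0.0136
finger_force: 30.0
time: 11.4
tcp_pos: [0.5417, -0.0399, 0.0898]
tool_rot: [0.975, 0.005, 0.223, -0.0]
force: [-1.1, -0.1, -0.0]
width: 0.0135
finger_force: 30.0
turn [ 0.14 -0.03 -0.13] shift [-0.6 -0.1 20.3]
```

```bash
python3 -m jog '[[[0,0,0,0.3,0,6,0],[0,0,0,0.4,0,12,0],[0,0,0,0.4,0,16,0],[0,0,0,0.4,0,20,0],[0,0,0,0.4,0,20,0]]]'
python3 -m jog '[[[0,0,0,0,0,0,0.6],[0,0,0,0,0,0,0.6],[0,0,0,0,0,0,0.6],[0,0,0,0,0,-20,0.6],[0,0,0,0,0,-50,0.6]]]'
python3 -m jog '[[[0,0,0,0,50,0,0.6],[0,0,0,0,100,0,0.6],[0,0,0,0,116,0,0.6],[0,0,0,0,116,0,0.6],[0,0,0,0,116,0,0.6]]]'
python3 - <<'E'
from h import *
from workcell import read_camera
to('R',.008);c=read_camera('scene');P=cloud(c);g=c['img'].max(2)
F=frame()
for k in 'LM':
    q=(P-O[k])@F;im=c['img'].astype(int);sat=im.max(2)-im.min(2)
    m=(c['z_map']>0)&(sat<30)&(g>60)&(g<130)&(abs(q[...,0])<.05)&(abs(q[...,1])<.06)&(abs(q[...,2]-.004)<.015);t=q[m]
    print(m.sum(),np.percentile(t,[2,50,98],0).round(4).tolist())
    U=np.linalg.svd(t-t.mean(0),full_matrices=False)[2][2]@F.T;print(np.arccos(abs(U[2])))
E
```

```text
time: 12.02
tcp_pos: [0.5507, -0.0399, 0.0714]
tool_rot: [0.975, 0.005, 0.223, -0.0]
force: [-0.7, 0.4, 0.0]
width: 0.0138
finger_force: 30.0
time: 12.65
tcp_pos: [0.5283, -0.04, 0.1164]
tool_rot: [0.975, 0.005, 0.222, -0.0]
force: [0.1, -0.3, 0.3]
width: 0.0554
finger_force: 0.0
time: 13.28
tcp_pos: [0.5297, -0.1554, 0.1165]
tool_rot: [0.975, 0.005, 0.223, -0.001]
force: [-0.1, -0.4, -0.3]
width: 0.0553
finger_force: 0.0
turn [ 0.12  0.03 -0.13] shift [-0.1  0.4 50.3]
183 [[0.0178, -0.0496, -0.0003], [0.0279, -0.0054, 0.0041], [0.0365, 0.0464, 0.0076]]
0.4340163665986543
278 [[-0.0288, -0.0507, 0.0006], [0.0257, -0.0129, 0.0039], [0.0363, 0.0473, 0.0078]]
0.45054298688964256
```

Both lids are seated. Next is the right lid.

```bash
python3 -m jog '[[[0,0,0,0,0.4,30,0.6],[0,0,0,0,0.4,45,0.6],[0,0,0,0,0.4,50,0.6],[0,0,0,0,0.4,50,0.6]]]'
python3 -m jog '[[[0,0,0,0,0,0,0],[0,0,0,0,0,0,0],[0,0,0,0,0,0,0],[0,0,0,0,0,0,0],[0,0,0,0,0,0,0]]]'
python3 -m jog '[[[0,0,0,0,0,-4,0],[0,0,0,0,0,-9,0],[0,0,0,0,0,-15,0],[0,0,0,0,0,-20,0],[0,0,0,0,0,-50,0]]]'
python3 -m jog '[[[0,0,0,0,0,-40,0],[0,0,0,0,-10,-70,0],[0,0,0,0,-60,-75,0],[0,0,0,0,-110,-75,0],[0,0,0,0,-110,-75,0]]]'
python3 - <<'E'
from h import *
from workcell import read_camera
to('L',.12)
ims=[]
for n in('scene','wrist'):
    c=read_camera(n);np.savez('/tmp/%sR.npz'%n,**c);ims.append(c['img'][...,::-1])
a=cv2.resize(ims[0][180:310,200:330],(512,512),interpolation=2)
cv2.imwrite('pics/R.png',cv2.resize(np.hstack([a[64:448],ims[1]]),(800,300)))
E
```

```text
time: 13.82
tcp_pos: [0.5518, -0.1555, 0.0717]
tool_rot: [0.975, 0.005, 0.223, -0.001]
force: [-0.5, -0.7, -0.6]
width: 0.0553
finger_force: 0.0
time: 14.45
tcp_pos: [0.5519, -0.1564, 0.0719]
tool_rot: [0.975, 0.005, 0.223, -0.0]
force: [-1.6, 0.1, 3.2]
width: 0.0135
finger_force: 30.0
time: 15.08
tcp_pos: [0.5293, -0.1561, 0.1162]
tool_rot: [0.975, 0.005, 0.222, -0.001]
force: [-0.1, 0.4, -1.2]
width: 0.0139
finger_force: 30.0
time: 15.7
tcp_pos: [0.4959, -0.0437, 0.1846]
tool_rot: [0.975, 0.007, 0.223, -0.001]
force: [1.4, -0.5, -0.1]
width: 0.0138
finger_force: 30.0
turn [ 0.04 -0.03  0.09] shift [  -0.3 -119.    13.6]
```

View pics/R.png

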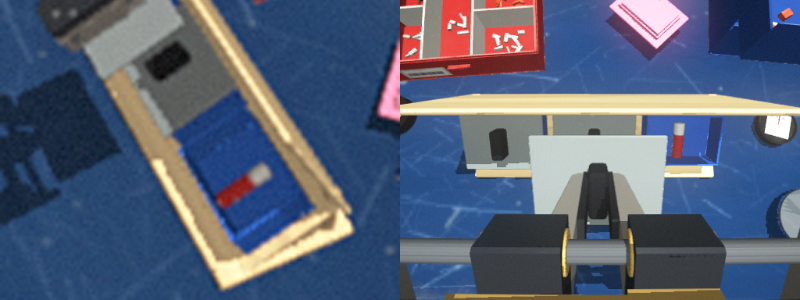

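The right pot holds the red-and-white battery, at about (245,185) in the left half. I'll measure it and the free bench area.

Run:
```python
from h import *
F=frame()
for n in('scene','wrist'):
    c=dict(np.load('/tmp/%sR.npz'%n));P=cloud(c);im=c['img'].astype(int);q=(P-O['R'])@F
    r=(im[...,0]>90)&(im[...,0]>2*im[...,1]);w=(im.min(2)>110)
    m=(c['z_map']>0)&(r|w)&(abs(q[...,0])<.035)&(abs(q[...,1])<.046)&(q[...,2]<-.008)&(q[...,2]>-.04)
    t=q[m];print(n,len(t),np.percentile(t,[3,50,97],0).round(4).tolist());
    vx=np.polyfit(t[:,0],t[:,1],1);print('slope',vx)
    b=(c['z_map']>0)&(im[...,2]>im[...,0]+40)&(abs(q[...,0])<.06)&(abs(q[...,1])<.06)&(abs(q[...,2])<.004)
    t=q[b];print('rim',len(t),np.percentile(t,[2,98],0).round(4).tolist() if len(t) else '')
c=dict(np.load('/tmp/wristL.npz'));P=cloud(c);im=c['img'];
for nm,(u,v) in dict(tape=(179,146),mark_lo=(54,298),mark_hi=(77,183)).items(): print(nm,P[v,u].round(3))
# bench occupancy near lay spot
q=P[(c['z_map']>0)];q=q[(abs(q[:,0]-.41)<.06)&(abs(q[:,1]-.19)<.08)];print('hts',np.percentile(q[:,2],[1,50,90]).round(3))
c=dict(np.load('/tmp/scene.npz'));P=cloud(c);q=P[c['z_map']>0];q=q[(abs(q[:,0]-.41)<.06)&(abs(q[:,1]-.19)<.08)];print('hts',np.percentile(q[:,2],[1,50,99]).round(3))
rel([.41,.19,.10],toolR(lean=0))
```

```text
scene 90 [[-0.028, -0.0087, -0.025], [-0.0066, -0.0041, -0.0204], [0.0162, 0.0033, -0.0161]]
slope [-0.03342903 -0.00347528]
rim 152 [[-0.0342, -0.0519, -0.0035], [0.0332, 0.0484, 0.0028]]
wrist 579 [[-0.0294, -0.0072, -0.0338], [-0.0053, 0.0005, -0.0196], [0.0173, 0.0105, -0.0177]]
slope [-4.09559306e-02  9.89622736e-05]
rim 778 [[-0.0349, -0.0497, -0.0038], [0.0312, 0.0483, 0.0012]]
tape [ 0.605  0.277 -0.   ]
mark_lo [0.431 0.401 0.008]
mark_hi [0.556 0.386 0.014]
hts [-0.001  0.279  0.281]
hts [-0.827  0.001  0.005]
turn [  0.12 -25.83  -0.03] shift [-111.9 -237.4   39.3]
```

```bash
python3 -m jog '[[[0,-6,0,-40,-50,5,0],[0,-12,0,-80,-100,15,0],[0,-19,0,-112,-150,30,0],[0,-25.8,0,-112,-200,39,0],[0,-25.8,0,-112,-237,39,0]]]'
python3 -m jog '[[[0,0,0,0,0,0,0],[0,0,0,0,0,0,0]]]'
python3 - <<'E'
from h import *
rel([.41,.19,.02],toolR(lean=0))
E
```

```text
time: 16.42
tcp_pos: [0.4123, 0.1907, 0.0992]
tool_rot: [1.0, 0.004, -0.001, 0.0]
force: [-0.3, -1.6, -0.8]
width: 0.0135
finger_force: 30.0
time: 16.68
tcp_pos: [0.4103, 0.1882, 0.0998]
tool_rot: [1.0, 0.004, -0.0, 0.001]
force: [-0.3, -0.3, -0.7]
width: 0.0139
finger_force: 30.0
turn [ 0.09  0.05 -0.23] shift [-0.2 -2.  79.7]
```

```bash
python3 -m jog '[[[0,0,0,0,0,45,0],[0,0,0,0,0,70,0],[0,0,0,0,0,76,0],[0,0,0,0,0,78,0],[0,0,0,0,0,78,0]]]'
python3 -m jog '[[[0,0,0,0,0,2,0],[0,0,0,0,0,4,0],[0,0,0,0,0,5,0],[0,0,0,0,0,5,0]]]'
```

```text
time: 17.3
tcp_pos: [0.4109, 0.1892, 0.0229]
tool_rot: [1.0, 0.005, 0.001, 0.0]
force: [-1.1, -0.5, 1.1]
width: 0.0138
finger_force: 30.0
time: 17.8
tcp_pos: [0.4101, 0.1893, 0.017]
tool_rot: [1.0, 0.005, -0.0, 0.001]
force: [-0.2, 0.6, -1.1]
width: 0.014
finger_force: 30.0
```

```bash
python3 -m jog '[[[0,0,0,0,0,1,0],[0,0,0,0,0,2,0],[0,0,0,0,0,2,0]]]'
```

```text
time: 18.18
tcp_pos: [0.4102, 0.1893, 0.0168]
tool_rot: [1.0, 0.005, -0.0, 0.001]
force: [-8.1, -3.2, 35.0]
width: 0.0136
finger_force: 30.0
```

```bash
python3 -m jog '[[[0,0,0,0,0,-1,0.4],[0,0,0,0,0,-2,0.5],[0,0,0,0,0,-2,0.5],[0,0,0,0,0,-30,0.5],[0,0,0,0,0,-90,0.5]]]'
python3 - <<'E'
from h import *
to('R',.12,dx=-.006)
E
```

```text
time: 18.8
tcp_pos: [0.4084, 0.1886, 0.1041]
tool_rot: [1.0, 0.005, -0.003, 0.002]
force: [0.5, -0.3, -0.5]
width: 0.0461
finger_force: 0.0
turn [ 0.24 26.07 -0.14] shift [ 85.3 345.9 -64.6]
```

```bash
python3 -m jog '[[[0,0,0,0,40,-50,0.4],[0,5,0,20,100,-65,0.4],[0,12,0,40,160,-65,0.4],[0,19,0,60,220,-65,0.4],[0,26,0,75,280,-65,0.4]]]'
python3 - <<'E'
from h import *
to('R',.10,dx=-.006)
E
```

```text
time: 19.42
tcp_pos: [0.4834, -0.0682, 0.1701]
tool_rot: [0.978, 0.006, 0.21, -0.004]
force: [0.9, 2.4, -0.6]
width: 0.037
finger_force: 0.0
turn [-0.34  1.54 -0.09] shift [12.2 88.4 25.3]
```

```bash
python3 -m jog '[[[0,0,0,5,45,10,0.4],[0,0,0,10,65,20,0.4],[0,0,0,10,65,20,0.4],[0,0,0,10,65,20,0.4]]]'
python3 - <<'E'
from h import *
from workcell import read_camera
to('R',.05,dx=-.006);to('R',-.028,dx=-.006)
F=frame()
c=read_camera('wrist');P=cloud(c);im=c['img'].astype(int);q=(P-O['R'])@F
r=(im[...,0]>90)&(im[...,0]>2*im[...,1])
m=(c['z_map']>0)&r&(abs(q[...,0])<.035)&(abs(q[...,1])<.03)&(q[...,2]<-.008)&(q[...,2]>-.04)
t=q[m];print(len(t),np.percentile(t,[3,50,97],0).round(4).tolist())
cv2.imwrite('pics/W3.png',c['img'][...,::-1])
E
```

```text
time: 19.92
tcp_pos: [0.501, -0.1298, 0.1546]
tool_rot: [0.978, 0.006, 0.207, -0.006]
force: [-0.1, 0.3, -0.0]
width: 0.0365
finger_force: 0.0
turn [-0.49  1.84 -0.1 ] shift [ 4.8 26.8 54.6]
turn [-0.49  1.84 -0.1 ] shift [  7.3  27.5 132.5]
396 [[-0.0295, -0.0072, -0.0231], [-0.0143, -0.0011, -0.0194], [0.0002, 0.0047, -0.0176]]
```

View pics/W3.png

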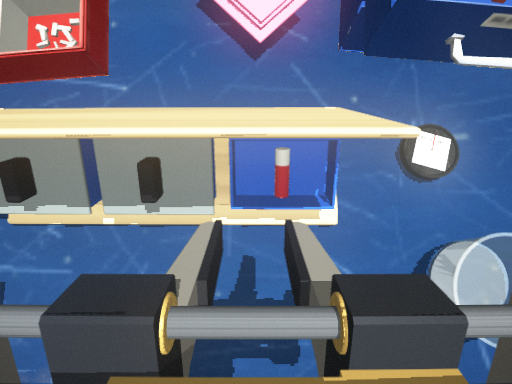

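Battery at (282,173), both other lids closed, and the cup at right (480,275). I'll correct the turn and align.

```bash
python3 -m jog '[[[-0.5,1.8,-0.1,5,27.5,30,0.4],[-0.5,1.8,-0.1,5,27.5,50,0.4],[-0.5,1.8,-0.1,5,27.5,50,0.4],[-0.5,1.8,-0.1,5,27.5,50,0.4]]]'
python3 - <<'E'
from h import *
to('R',.0,dx=-.006,dy=-.001);to('R',-.029,dx=-.006,dy=-.001)
E
```

```text
time: 20.48
tcp_pos: [0.5268, -0.1564, 0.1117]
tool_rot: [0.975, 0.007, 0.223, -0.001]
force: [-0.0, -0.1, 0.4]
width: 0.0369
finger_force: 0.0
turn [ 0.   -0.03  0.08] shift [-1.4  0.5 55.2]
turn [ 0.   -0.03  0.08] shift [-1.4  0.5 84.2]
```

```bash
python3 -m jog '[[[0,0,0,-1,0.5,35,0.4],[0,0,0,-1.4,0.5,60,0.4],[0,0,0,-1.4,0.5,76,0.4],[0,0,0,-1.4,0.5,82,0.4],[0,0,0,-1.4,0.5,83,0.4]]]'
python3 -m jog '[[[0,0,0,0,0,0,0.4],[0,0,0,0,0,0,0],[0,0,0,0,0,0,0],[0,0,0,0,0,0,0],[0,0,0,0,0,0,0]]]'
```

```text
time: 21.1
tcp_pos: [0.5621, -0.1569, 0.0364]
tool_rot: [0.975, 0.007, 0.224, -0.001]
force: [-0.5, 0.1, -0.1]
width: 0.0366
finger_force: 0.0
time: 21.72
tcp_pos: [0.5618, -0.1574, 0.036]
tool_rot: [0.975, 0.006, 0.223, -0.001]
force: [-1.7, 0.1, 5.0]
width: 0.0159
finger_force: 30.0
```

```bash
python3 -m jog '[[[0,0,0,0,0,-10,0],[0,0,0,0,0,-40,0],[0,0,0,0,0,-90,0],[0,0,0,0,0,-140,0],[0,0,0,0,0,-160,0]]]'
python3 - <<'E'
from h import *
rel([.453,-.36,.16],toolR(lean=0))
E
```

```text
time: 22.35
tcp_pos: [0.4917, -0.1586, 0.1821]
tool_rot: [0.974, 0.006, 0.224, -0.0]
force: [0.6, -0.1, 0.1]
width: 0.016
finger_force: 30.0
turn [ 1.400e-01 -2.593e+01  1.000e-02] shift [-47.  200.9   2.3]
```

```bash
python3 -m jog '[[[0,0,0,-30,20,-10,0],[0,-7,0,-47,70,0,0],[0,-15,0,-47,120,2,0],[0,-22,0,-47,170,2,0],[0,-25.9,0,-47,201,2,0]]]'
python3 -m jog '[[[0,0,0,0,0,0,0],[0,0,0,0,0,0,0],[0,0,0,0,0,0,0]]]'
python3 - <<'E'
from h import *
from workcell import read_camera
rel([.453,-.36,.16],toolR(lean=0))
ims=[]
for n in('scene','wrist'):
    c=read_camera(n);np.savez('/tmp/%sC.npz'%n,**c);ims.append(c['img'][...,::-1])
a=cv2.resize(ims[0],(512,384))
cv2.imwrite('pics/C.png',cv2.resize(np.hstack([a,ims[1]]),(800,300)))
E
```

```text
time: 22.98
tcp_pos: [0.4538, -0.3622, 0.1576]
tool_rot: [1.0, 0.006, -0.002, 0.001]
force: [0.3, 0.8, 0.3]
width: 0.0157
finger_force: 30.0
time: 23.35
tcp_pos: [0.4526, -0.3586, 0.1575]
tool_rot: [1.0, 0.007, -0.001, 0.0]
force: [-0.4, 0.0, -1.1]
width: 0.0154
finger_force: 30.0
turn [0.   0.1  0.01] shift [ 0.4  1.4 -2.5]
```

View pics/C.png

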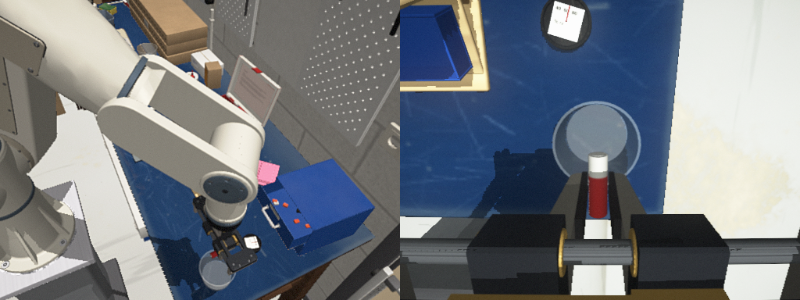

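The battery is held, and the cup rim spans x 553 to 641 with its top at y 101 in the wrist half. I'll check the cup centre.

Run:
```python
from h import *
c=dict(np.load('/tmp/wristC.npz'));T=c['world_from_camera']
for u,v in((195.8,183),(308.5,183),(252,129.3)):
    p=cv2.undistortPoints(np.array([[[u,v]]],float),c['intrinsics'],c['dist'])[0,0]
    d=T[:3,:3]@[p[0],-p[1],-1];print((T[:3,3]+d*(.058-T[2,3])/d[2]).round(4))
```

```text
[ 0.4559 -0.3084  0.058 ]
[ 0.4572 -0.4092  0.058 ]
[ 0.504  -0.3581  0.058 ]
```

```bash
python3 -m jog '[[[0,0,0,0.5,0,45,0],[0,0,0,0.5,0,90,0],[0,0,0,0.5,0,125,0],[0,0,0,0.5,0,138,0],[0,0,0,0.5,0,142,0]]]'
python3 -m jog '[[[0,0,0,0,0,0,0],[0,0,0,0,0,0.5,0],[0,0,0,0,0,1,0]]]'
```

```text
time: 24.08
tcp_pos: [0.4535, -0.3596, 0.0157]
tool_rot: [1.0, 0.006, -0.001, 0.0]
force: [-0.2, -0.2, 0.1]
width: 0.0155
finger_force: 30.0
time: 24.45
tcp_pos: [0.4539, -0.3601, 0.0154]
tool_rot: [1.0, 0.006, -0.0, 0.001]
force: [-0.4, -0.0, -0.2]
width: 0.016
finger_force: 30.0
```

```bash
python3 -m jog '[[[0,0,0,0,0,2,0],[0,0,0,0,0,2,0],[0,0,0,0,0,2,0.1],[0,0,0,0,0,2,0.2],[0,0,0,0,0,2,0.3]]]'
python3 -m jog '[[[0,0,0,0,0,0,0.32],[0,0,0,0,0,0,0.32],[0,0,0,0,0,-20,0.32],[0,0,0,0,0,-60,0.32],[0,0,0,0,0,-120,0.32]]]'
python3 -m jog '[[[0,0,0,0,0,-40,0.32],[0,0,0,-60,0,-80,0.32],[0,0,0,-120,0,-80,0.32],[0,0,0,-120,0,-80,0.32],[0,0,0,-120,0,-80,0.32]]]'
python3 - <<'E'
from h import *
from workcell import read_camera
ims=[]
for n in('wrist','scene','side'):
    c=read_camera(n);np.savez('/tmp/%sE.npz'%n,**c);ims.append(c['img'][...,::-1])
cv2.imwrite('pics/E.png',np.hstack([cv2.resize(ims[0],(400,300)),cv2.resize(ims[2][80:280,180:447],(400,300))]))
E
```

```text
time: 25.08
tcp_pos: [0.4535, -0.3598, 0.0126]
tool_rot: [1.0, 0.006, -0.001, 0.0]
force: [0.4, 0.5, 0.9]
width: 0.0262
finger_force: 0.0
time: 25.7
tcp_pos: [0.4526, -0.3588, 0.1324]
tool_rot: [1.0, 0.006, -0.002, -0.001]
force: [0.8, -1.3, -0.1]
width: 0.0292
finger_force: 0.0
time: 26.32
tcp_pos: [0.3339, -0.3615, 0.2132]
tool_rot: [1.0, 0.006, -0.0, 0.001]
force: [0.1, -0.7, 0.0]
width: 0.0294
finger_force: 0.0
```

View pics/E.png

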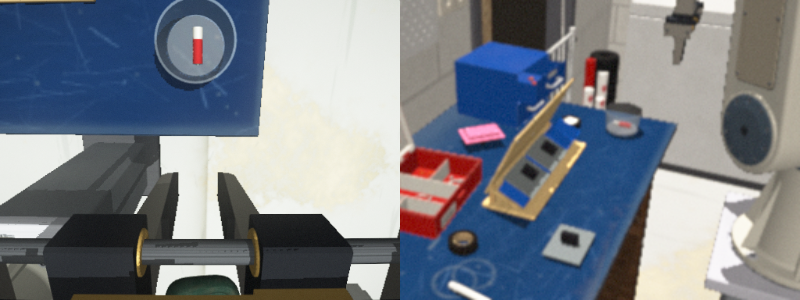

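The battery lies in the upright cup, at (197,45). The lid is flat on the bench with its handle up, at (568,243), and the other two lids are seated. I'm handing the job in.

```bash
python3 -c "
from workcell import robot
print(robot.job_done())"
```

```text
the job is handed in; nothing more can be done
None
```

The battery was in the right pot and is now in the clear cup; that pot's lid lies flat on the bench, handle up, the left and middle lids are back on their pots, and the job is handed in (no verdict was returned).

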